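# Hang up the basket and lay the plate carton down

## Robot

A 6-joint arm with a two-finger parallel gripper is mounted at the origin on the work surface. World frame = base frame: x ahead of the robot, y to its left, z up, the work surface at z = 0. Lengths are in mm, angles in rad, forces in N, time in s.
With the tool pointing down it reaches from about 275 to 1000 mm from the base axis. Payload 8.4 kg.
Tool frame: the origin (TCP) lies midway between the tips of the shut fingers; the grasp point (between the pads) lies grip_depth behind it (grip_depth is the distance from the TCP to the grasp point, in mm); z points along the fingers, y is the line along which they close (so a half turn about z gives the same grasp; the last joint's range is limited). The gripper opens to 85 mm and grips with 20 to 120 N. Pads are 22 mm wide; open, the fingers measure 114 mm over their backs; the gripper's body (76 mm by 85 mm) begins 54 mm behind the grasp point. The pads swing forward as they close: fully open they stand 13 mm farther back than shut.
Start: joints at [1.109, 0.353, 1.633, -0, 1.155, -0.002], TCP at [277.354, 560.091, 199.081] pointing down, gripper open.
Joint ranges: [-2.63, 2.63], [-0.92, 2.1], [0.06, 2.66], [-1.3, 4.44], [0, 2.69], [-3.02, 3.02]. Speed limits (rad/s): [2.22, 2.22, 2.79, 3.14, 3.14, 3.14].

## Interface

Orientations are given as [roll, pitch, yaw] about the fixed x, y, z axes, in that order (R = Rz(yaw) Ry(pitch) Rx(roll)).
In Python, from rig import * gives the robot as it stands.
- The arm moves only by the shell command python3 -m creep 'ROWS' [FORCE]. ROWS is JSON, a list of rows, each an object of numbers: "x", "y", "z": the shift along the tool's x, y, z in mm; "rx", "ry", "rz": the turn, a rotation vector about the tool's x, y, z in rad; "hand": the finger opening in mm, from 0 to 85.4. A call has 1 to 20 rows; each row shifts and turns the commanded pose from where the row before left it, along the tool's axes as they then stand; what a row does not reach is not made up. A row lasts 1/8 s, in which the tool goes at most 62.5 mm and 10.7 degrees, less where a joint would pass 70% of its speed; a pose out of reach is approached as far as the arm can. A call with a gripper value outside its range is refused whole. The fingers move at their own pace and stop on an object; FORCE is the grip in N (left out, the last holds). Time passes only in rows, so rows that do not move let the fingers close. It gives the time, the measured TCP pose, the force, the opening and the grip force at its end, in the units of the state.
- sense(): the state, without advancing time (a new reading comes with each control period).
- grab_frame(name): name is "side" or "top"; returns the picture (480x640x3 uint8, red, green, blue); there is no depth.
- get_calibration(name): a dict with "K" (3x3 intrinsics, pixels), "R" (3x3) and "t" (3): a world point X has camera coordinates R X + t. Camera axes: x right, y down, z forward; pixel columns grow to the right and rows downward; lengths in mm; the calibration is good to about 2 mm. A picture is of the moment at which its call begins. get_calibration takes no time and is no camera call.
- sign_off(): hands the job in; it is judged then, once.
The state is a dict: "clock": time; "qpos": joint angles; "qvel": joint speeds; "joint_efforts": joint torques, N m; "eef_pos": TCP position; "tcp_rot": TCP orientation; "contact_force": force on the tool from outside, world axes, zero at the start; "wrist_torque": the same for the moment, N m; "opening": opening from 0.0 (shut) to 1.0 (fully open); "grasp_force": force on a finger pad.
Only numpy, scipy, OpenCV 4.12 (cv2) and the standard library are available. Lean on these libraries where they do the work, as an engineer would, in place of code of your own. Each camera call takes 0.05 s, during which the arm holds its last target. There are 200 camera calls.

## Task

The steel basket stands in the place where the carton has to lie. Hang the basket by its handle on the hook of the stand; then slide the carton, still standing, up against the edge of the low platform that faces it and push it over, high on its face, so that it lies flat and square on the platform, its bottom end near that same edge. Leave the bottle, the well plate and the tip box where they are.

Things in the scene. Friction and masses are not known exactly. Their poses are not given: they have to be found in the camera images.
- platform: Fixed light grey slab on the bench, 210 (x) x 300 (y) x 12 mm high. Origin at bench height in the middle of the 300 mm edge that faces the carton (the stop edge, on the robot's right side); its x axis runs from there over the slab, about to the robot's left, z up.
- pipe_mid (a point): Middle of the tan pipe, 22 mm thick, 320 mm long, that runs along the platform's y above the stop edge (12 mm before it, platform x = -12 mm); axis 275 mm above the bench, underside 264. Posts 18 mm thick stand 130 mm to either side (flanges 44 mm across). An upright tool behind the carton meets the pipe before the carton tips; one leaning back about 40 degrees stays clear.
- carton: Cardboard carton, white paper tape and label, 70 (x) x 130 (y) x 180 mm (z), 0.3 to 0.55 kg, weight in the middle, loose. Stands on the bench on its 70 x 130 end, 25 to 40 mm short of the platform's stop edge, about parallel. Origin: centre of that end; z up, x towards the platform. Lying as wanted, its z points along the platform's x, its x down.
- carton_top (a point): Centre of the carton's upper end, 180 mm from its origin along its z. Pushed 50 mm above the bench the carton slides; pushed at 150 mm with its base at the stop edge it tips, and falls by itself once it leans more than about 25 degrees, coming to rest with its lower end sticking out about 30 mm before that edge.
- basket: Open rectangular metal basket, 80 (x) x 104 (y) x 60 mm high, 0.15 kg, loose, on the platform. Rigid arched handle of 8 mm round steel: uprights at y = +-50 mm, straight bar along y at 130 mm height; the opening below the bar is 66 mm high, 92 mm wide. Origin: centre of its underside, z up.
- basket_bar (a point): Middle of the handle's bar (on its axis; the bar runs along the basket's y), 130 mm above the basket's underside. Held to one side of it, the middle stays free for the hook.
- hook_stand: Fixed steel stand on the robot's left of the platform. Origin at bench height on the axis of its post (16 mm thick, top at 217 mm); foot 110 x 90 x 12 mm. An 8 mm steel hook points along the stand's x: axis level at 208 mm, a dip at x = 82 mm, then an upturned end at x = 102 mm, its top at 230 mm.
- hook_seat (a point): Upper side of the hook's dip, where the handle comes to rest: x = 82 mm from the post, 204 mm above the bench; the handle bar's axis hangs about 4 to 6 mm above it.
- bottle: Bystander: brown glass bottle, 64 mm across, 150 mm high. Origin: centre of its underside.
- well_plate: Bystander: flat clear 24-well plate, 127 x 85 x 18 mm. Origin: centre of its underside.
- tip_box: Bystander: grey and white plastic box of pipette tips, 122 x 84 x 81 mm high. Origin: centre of its underside.
Things that resemble listed ones, but are neither listed nor needed, are in the scene too. What is shaped like the carton but pink or purple is not meant. Leave any red look-alike of the basket alone.

How it is judged (in metres and radians):
On the way, in this order (a step that is already met when the one before it is completed fails the run):
1. the basket hangs by its handle bar on the hook, let go, the carton still standing (distance between basket_bar and hook_seat below 0.018 m and angle between basket's own z axis and vertical below 0.25 rad and contact force between basket and hook_stand above 0.4 N and contact force between basket and the fingers below 0.1 N and angle between carton's own z axis and vertical below 0.15 rad), for 0.2 s.
2. the carton, still standing, has been slid up against the platform's stop edge (within 10 mm) (x of carton in the frame of platform between -0.045 and -0.025 m and angle between carton's own z axis and vertical below 0.15 rad), for 0.1 s.
At the end, for the whole second after the job is handed in: Basket hanging still on the hook (bar within 18 mm of the seat, within 14 deg of upright); carton at rest on the platform on its broad face: flat to 4.5 deg, square to 11 deg, bottom end from 55 mm short of to 20 mm past the stop edge, top end to the far side, within 50 mm of the middle (distance between basket_bar and hook_seat below 0.018 m and angle between basket's own z axis and vertical below 0.25 rad and contact force between basket and hook_stand above 0.4 N and contact force between basket and the fingers below 0.1 N and linear speed of basket below 0.05 m/s and angle between the x axis of carton and the z axis of platform, either way round below 0.08 rad and angle between the z axis of carton and the x axis of platform, either way round below 0.2 rad and x of carton_top in the frame of platform between 0.12 and 0.2 m and x of carton in the frame of platform between -0.055 and 0.02 m and y of carton in the frame of platform between -0.05 and 0.05 m and height (world z) of carton between 0.035 and 0.055 m and linear speed of carton below 0.02 m/s); the robot touches nothing.
It fails at once if the bottle, the well plate or the tip box is moved by more than 30 mm (distance of any of bottle, well_plate, tip_box from where it was at the start of the episode above 0.03 m).
It also fails if it takes over 66 s, if anything falls off the work surface, if the arm or the gripper's body presses on something with over 40 N, if the wrist force passes 120 N, or if a joint passes its speed limit or range.

## Working session

There is one attempt and no reset: what is moved stays moved. The work goes in short steps, Python scripts to look and compute and a shell command to move; the robot and the scene stay as the last step left them, time stands still between calls to the robot, and variables do not carry over. Pictures are saved under pics/ and viewed, at most 10 in all, crops included, and the job is handed in when it is done.

```bash
mkdir -p pics; python3 - <<'E'
from rig import *
import cv2
s=sense();print(s)
try: print(grip_depth)
except Exception as e: print(e)
for n in("side","top"):
    cv2.imwrite(f"pics/{n}0.png",cv2.cvtColor(grab_frame(n),cv2.COLOR_RGB2BGR))
    c=get_calibration(n);print(n,c)
E
ls
```

```text
{'clock': 0.0, 'qpos': array([ 1.10859682e+00,  3.53653759e-01,  1.63412284e+00,  2.45390600e-05,
        1.15520188e+00, -2.34909736e-03]), 'qvel': array([ 0.00054204, -0.00232911, -0.00017764,  0.00028863, -0.00377732,
        0.00073682]), 'joint_efforts': array([-4.96754583e-04, -6.05248189e+01, -3.42068374e+01, -1.68762022e-04,
        9.34777607e-03,  1.81977663e-05]), 'eef_pos': array([277.11806067, 559.63115225, 198.36304089]), 'tcp_rot': array([-3.14020689e+00, -2.56918260e-05,  2.68173231e+00]), 'contact_force': array([-0.11757928, -0.119648  ,  1.11729855]), 'wrist_torque': array([0.00344854, 0.05318017, 0.00790203]), 'grasp_force': 0.0, 'opening': 1.003909941907911}
18.700000000000003
side {'K': array([[508.97337489,   0.        , 326.54049666],
       [  0.        , 508.97337489, 236.92943089],
       [  0.        ,   0.        ,   1.        ]]), 'R': array([[ 0.98960168, -0.14215925, -0.02189209],
       [-0.10905894, -0.64236054, -0.75860338],
       [ 0.09377987,  0.7531027 , -0.65118481]]), 't': array([-575.48675202,  181.32258146, 1297.65810197])}
top {'K': array([[527.46863145,   0.        , 320.43690832],
       [  0.        , 527.46863145, 238.84692025],
       [  0.        ,   0.        ,   1.        ]]), 'R': array([[-0.02584833, -0.99953367, -0.0162576 ],
       [-0.99186605,  0.02767086, -0.12424196],
       [ 0.12463389,  0.01291391, -0.99211876]]), 't': array([1.02320848e+00, 5.77699112e+02, 1.52373296e+03])}
pics
```

View pics/side0.png

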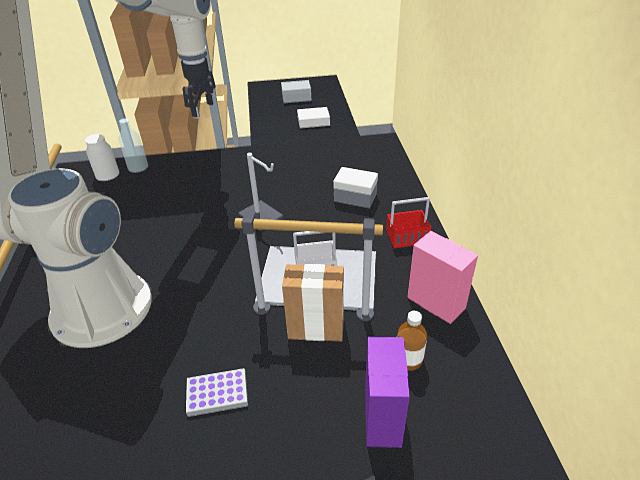

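View pics/top0.png

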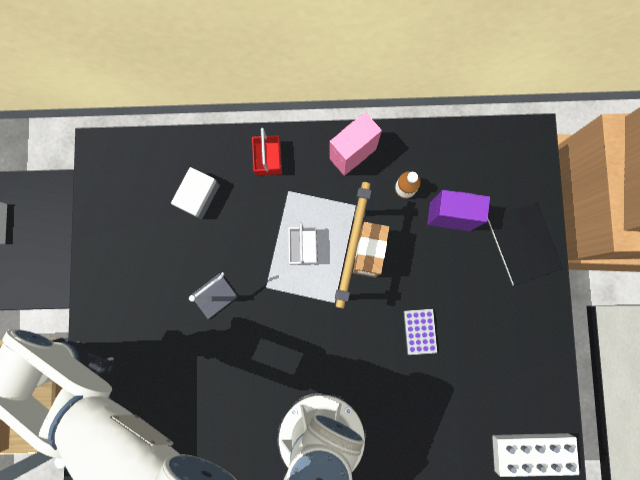

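The side and top views show the whole scene: the carton at about (315,305) side and (372,250) top, the pipe from (238,223) to (380,229) in side, the basket at (303,245) in top, and the hook stand at (213,295) in top. I'll enlarge both for picking points.

```bash
python3 - <<'E'
import cv2
t=cv2.imread("pics/top0.png");s=cv2.imread("pics/side0.png")
cv2.imwrite("pics/topc.png",cv2.resize(t[175:325,180:405],None,fx=3.5,fy=3.5,interpolation=cv2.INTER_CUBIC))
cv2.imwrite("pics/sidec.png",cv2.resize(s[145:345,225:395],None,fx=3,fy=3,interpolation=cv2.INTER_CUBIC))
E
```

```text
(no output)
```

View pics/topc.png

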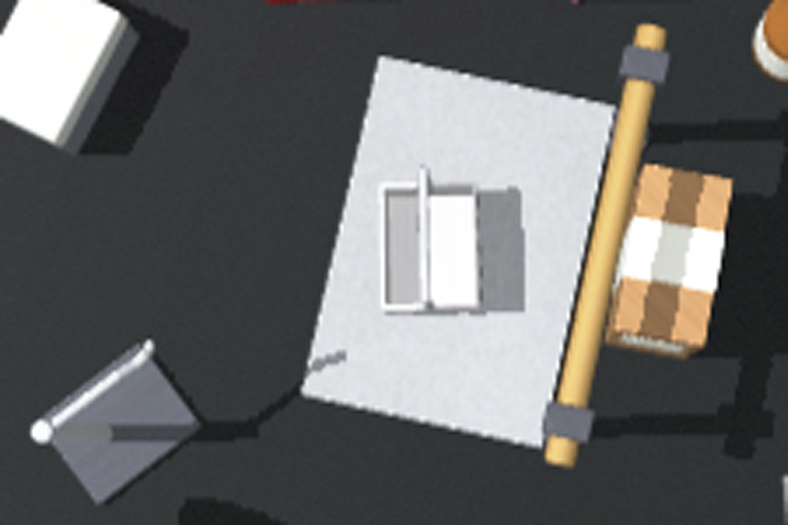

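View pics/sidec.png

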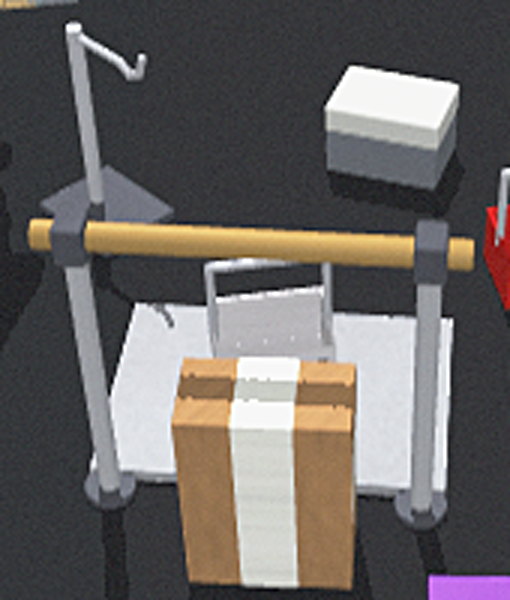

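The top crop shows platform corners (380,57), (614,104), (305,392), the basket rim (380..478, 185..312) with its bar at x≈424, the post top at (41,432) and the hook tip at (149,347). The side crop shows carton corners (173,425), (355,428), (188,580), (353,588). Next I fit the poses.

```bash
cat > h.py <<'E'
import numpy as np
from scipy.optimize import least_squares
from rig import get_calibration
CAL={n:get_calibration(n) for n in("side","top")}
def proj(n,X):
    c=CAL[n];p=(np.asarray(X)@c["R"].T+c["t"])@c["K"].T
    return p[...,:2]/p[...,2:]
def tc(p): return (np.array(p,float)+.5)/3.5-.5+[180,175]
def sc(p): return (np.array(p,float)+.5)/3-.5+[225,145]
def place(q,m):
    c,s=np.cos(q[2]),np.sin(q[2]);m=np.asarray(m,float)
    return m@np.array([[c,s,0],[-s,c,0],[0,0,1]])+[q[0],q[1],q[3] if len(q)>3 else 0]
def fit(q0,obs):  # obs: (view, model pt, pixel)
    f=lambda q:np.concatenate([proj(n,place(q,m))-p for n,m,p in obs])
    r=least_squares(f,q0,loss="soft_l1",x_scale=[100,100,1,10][:len(q0)])
    return r.x,np.round(f(r.x).reshape(-1,2),1).tolist()
E
python3 - <<'E'
from h import *
T=lambda m,p:("top",m,tc(p)); S=lambda m,p:("side",m,sc(p))
print("plat",*fit([450,0,1.5],[T((210,-150,12),(380,57)),T((0,-150,12),(614,104)),T((210,150,12),(304,393)),T((0,150,12),(543,447)),
 S((210,150,12),(137,303)),S((210,-150,12),(454,318)),
 T((-12,-160,275),(651,28)),T((-12,160,275),(561,462)),S((-12,160,275),(33,233)),S((-12,-160,275),(471,253))]))
print("carton",*fit([450,-100,1.5],[T((-35,-65,180),(732,180)),T((35,-65,180),(645,165)),T((-35,65,180),(706,347)),
 S((-35,65,180),(173,426)),S((-35,-65,180),(355,429)),S((35,65,180),(183,360)),S((35,-65,180),(355,366)),S((-35,65,0),(188,581)),S((-35,-65,0),(353,588))]))
print("basket",*fit([450,50,1.5],[T((40,-52,60),(380,185)),T((-40,-52,60),(478,185)),T((40,52,60),(380,312)),T((-40,52,60),(478,312)),T((0,-50,130),(423,170)),T((0,50,130),(425,306)),S((0,50,130),(211,266))]+[],))
print("basket z12",*fit([450,50,1.5,12],[T((40,-52,60),(380,185)),T((-40,-52,60),(478,185)),T((40,52,60),(380,312)),T((-40,52,60),(478,312)),T((0,-50,130),(423,170)),T((0,50,130),(425,306)),S((0,50,130),(211,266)),S((0,-50,130),(328,261))]))
print("hook",*fit([350,300,-.8],[T((0,0,217),(41,432)),T((102,0,230),(149,347)),S((0,0,217),(74,29)),S((102,0,230),(141,57)),S((0,0,12),(97,204))]))
E
```

```text
plat [536.27596793 -86.38834235   1.33037324] [[-0.6, -0.6], [0.2, 0.2], [-1.1, 0.1], [-0.4, -0.1], [-0.6, 0.3], [-0.4, 0.5], [0.2, -0.5], [-0.5, 0.1], [-0.4, 0.8], [1.2, 0.9]]
carton [ 533.49901143 -153.90870555    1.37010198] [[0.2, -0.5], [-0.7, -0.6], [-0.2, -0.5], [-0.8, 0.1], [-0.9, 0.7], [-0.2, -0.5], [0.2, -1.1], [0.2, 1.1], [-0.0, 0.5]]
basket [557.04800995  39.17652522   1.54715046] [[0.2, 0.2], [-0.4, 0.1], [-0.0, -0.6], [-0.4, -0.7], [0.3, 1.5], [-0.4, -1.6], [-0.9, 4.2]]
basket z12 [556.47140974  38.27003222   1.54441788  10.54586602] [[0.3, -0.2], [-0.2, -0.2], [-0.0, -0.7], [-0.2, -0.7], [0.5, 1.1], [-0.3, -1.7], [-1.4, 1.2], [-1.0, -0.7]]
hook [410.66961913 320.01030285  -0.94144214] [[0.3, -0.3], [0.2, -0.4], [-0.5, -0.2], [-0.3, 0.1], [-0.1, -1.1]]
```

```bash
cat >> h.py <<'E'
from scipy.spatial.transform import Rotation as Ro
def go(p,rpy):
    from rig import sense
    s=sense();Rc=Ro.from_euler("xyz",s["tcp_rot"]);Rt=Ro.from_euler("xyz",rpy)
    print("clock",round(s["clock"],2),"pos",s["eef_pos"].round(1),"rpy",s["tcp_rot"].round(3),"q",s["qpos"].round(2),"F",s["contact_force"].round(1),"open",round(s["opening"],2),"grip",round(float(s["grasp_force"]),1))
    print("turn",(Rc.inv()*Rt).as_rotvec().round(3),"then shift",Rt.inv().apply(np.array(p)-s["eef_pos"]).round(1))
E
python3 -m creep '[{"z":-33,"rz":-0.108},{"z":-33,"rz":-0.108},{"z":-33,"rz":-0.108},{"z":-33,"rz":-0.108},{},{}]'
python3 -c "
from h import *
go([526.5,39,330],[np.pi,0,3.115])"
```

```text
clock 0.1 pos [277.2 559.6 198.4] rpy [-3.14   0.     2.682] q [ 1.11  0.35  1.63 -0.    1.16 -0.  ] F [-0.7  0.6  0.1] open 1.0 grip 0.0
turn [-0.001 -0.    -0.433] then shift [-263.1 -513.8 -131.6]schema error: expected keys x, y, z, rx, ry, rz, hand
```

```bash

python3 -m creep '[{"z":-33,"rz":-0.108},{"z":-33,"rz":-0.108},{"z":-33,"rz":-0.108},{"z":-33,"rz":-0.108},{"z":0},{"z":0}]'
python3 -c "
from h import *
go([526.5,39,330],[np.pi,0,3.115])"
```

```text
clock 0.1 pos [277.2 559.6 198.4] rpy [-3.14   0.     2.682] q [ 1.11  0.35  1.63 -0.    1.16 -0.  ] F [-0.7  0.6  0.1] open 1.0 grip 0.0
turn [-0.001 -0.    -0.433] then shift [-263.1 -513.8 -131.6]schema error: expected keys x, y, z, rx, ry, rz, hand
```

```bash

python3 -m creep '[{"x":0,"y":0,"z":-33,"rx":0,"ry":0,"rz":-0.108,"hand":85},{"x":0,"y":0,"z":-33,"rx":0,"ry":0,"rz":-0.108,"hand":85},{"x":0,"y":0,"z":-33,"rx":0,"ry":0,"rz":-0.108,"hand":85},{"x":0,"y":0,"z":-33,"rx":0,"ry":0,"rz":-0.108,"hand":85},{"x":0,"y":0,"z":0,"rx":0,"ry":0,"rz":0,"hand":85}]'
python3 -c "
from h import *
go([526.5,39,330],[np.pi,0,3.115])"
```

```text
clock: 0.72
eef_pos: [277.9, 561.2, 333.8]
tcp_rot: [3.138, 0.002, 3.115]
contact_force: [-0.2, -0.4, -0.7]
opening: 0.998
grasp_force: 0.0
clock 0.72 pos [277.9 561.2 333.8] rpy [3.138e+00 2.000e-03 3.115e+00] q [ 1.11  0.26  1.47  0.    1.41 -0.44] F [-0.2 -0.4 -0.7] open 1.0 grip 0.0
turn [ 0.004  0.002 -0.   ] then shift [-262.4 -515.4    3.8]
```

```bash

python3 -m creep '[{"x":-18.7,"y":-36.8,"z":0,"rx":0,"ry":0,"rz":0,"hand":60},{"x":-18.7,"y":-36.8,"z":0,"rx":0,"ry":0,"rz":0,"hand":60},{"x":-18.7,"y":-36.8,"z":0,"rx":0,"ry":0,"rz":0,"hand":60},{"x":-18.7,"y":-36.8,"z":0,"rx":0,"ry":0,"rz":0,"hand":60},{"x":-18.7,"y":-36.8,"z":0,"rx":0,"ry":0,"rz":0,"hand":60},{"x":-18.7,"y":-36.8,"z":0,"rx":0,"ry":0,"rz":0,"hand":60},{"x":-18.7,"y":-36.8,"z":0,"rx":0,"ry":0,"rz":0,"hand":60},{"x":-18.7,"y":-36.8,"z":0,"rx":0,"ry":0,"rz":0,"hand":60},{"x":-18.7,"y":-36.8,"z":0,"rx":0,"ry":0,"rz":0,"hand":60},{"x":-18.7,"y":-36.8,"z":0,"rx":0,"ry":0,"rz":0,"hand":60},{"x":-18.7,"y":-36.8,"z":0,"rx":0,"ry":0,"rz":0,"hand":60},{"x":-18.7,"y":-36.8,"z":0,"rx":0,"ry":0,"rz":0,"hand":60},{"x":-18.7,"y":-36.8,"z":0,"rx":0,"ry":0,"rz":0,"hand":60},{"x":-18.7,"y":-36.8,"z":0,"rx":0,"ry":0,"rz":0,"hand":60},{"x":0,"y":0,"z":0,"rx":0,"ry":0,"rz":0,"hand":60},{"x":0,"y":0,"z":0,"rx":0,"ry":0,"rz":0,"hand":60}]'
python3 -c "
from h import *
go([526.5,39,123],[np.pi,0,3.115])"
```

```text
clock: 2.72
eef_pos: [524.1, 38.0, 330.1]
tcp_rot: [3.141, -0.002, 3.113]
contact_force: [0.8, 0.4, -0.5]
opening: 0.699
grasp_force: 0.0
clock 2.73 pos [524.1  38.  330.1] rpy [ 3.141e+00 -2.000e-03  3.113e+00] q [ 0.07  0.09  1.68  0.    1.37 -1.47] F [ 0.8  0.4 -0.5] open 0.7 grip 0.0
turn [ 0.    -0.002 -0.002] then shift [ -2.4   1.  207.1]
```

```bash

python3 -m creep '[{"x":-2.4,"y":1,"z":37,"rx":0,"ry":0,"rz":0,"hand":60},{"x":0,"y":0,"z":45,"rx":0,"ry":0,"rz":0,"hand":60},{"x":0,"y":0,"z":45,"rx":0,"ry":0,"rz":0,"hand":60},{"x":0,"y":0,"z":40,"rx":0,"ry":0,"rz":0,"hand":60},{"x":0,"y":0,"z":25,"rx":0,"ry":0,"rz":0,"hand":60},{"x":0,"y":0,"z":15,"rx":0,"ry":0,"rz":0,"hand":60},{"x":0,"y":0,"z":0,"rx":0,"ry":0,"rz":0,"hand":60},{"x":0,"y":0,"z":0,"rx":0,"ry":0,"rz":0,"hand":0},{"x":0,"y":0,"z":0,"rx":0,"ry":0,"rz":0,"hand":0},{"x":0,"y":0,"z":0,"rx":0,"ry":0,"rz":0,"hand":0},{"x":0,"y":0,"z":0,"rx":0,"ry":0,"rz":0,"hand":0},{"x":0,"y":0,"z":0,"rx":0,"ry":0,"rz":0,"hand":0},{"x":0,"y":0,"z":0,"rx":0,"ry":0,"rz":0,"hand":0}]' 50
python3 -c "
from h import *
go([526.5,39,123],[np.pi,0,3.115])"
```

```text
clock: 4.35
eef_pos: [527.1, 38.7, 124.1]
tcp_rot: [-3.142, -0.0, 3.114]
contact_force: [-0.1, 0.7, 0.3]
opening: 0.003
grasp_force: 0.0
clock 4.35 pos [527.1  38.7 124.1] rpy [-3.142 -0.     3.114] q [ 0.07  0.29  1.91 -0.    0.94 -1.47] F [-0.1  0.7  0.3] open 0.0 grip 0.0
turn [-0.    -0.    -0.001] then shift [0.6 0.2 1.1]
```

The fingers shut on nothing, so I'll look.

```bash
python3 - <<'E'
from rig import *
import cv2,numpy as np
from h import proj
t=cv2.cvtColor(grab_frame("top"),cv2.COLOR_RGB2BGR);s=cv2.cvtColor(grab_frame("side"),cv2.COLOR_RGB2BGR)
cv2.imwrite("pics/t1.png",t);cv2.imwrite("pics/s1.png",s)
a=cv2.resize(t[170:330,240:400],None,fx=2.5,fy=2.5,interpolation=cv2.INTER_CUBIC)
b=cv2.resize(s[150:310,240:400],None,fx=2.5,fy=2.5,interpolation=cv2.INTER_CUBIC)
cv2.imwrite("pics/c1.png",np.hstack([a,b]))
E
```

```text
(no output)
```

View pics/c1.png

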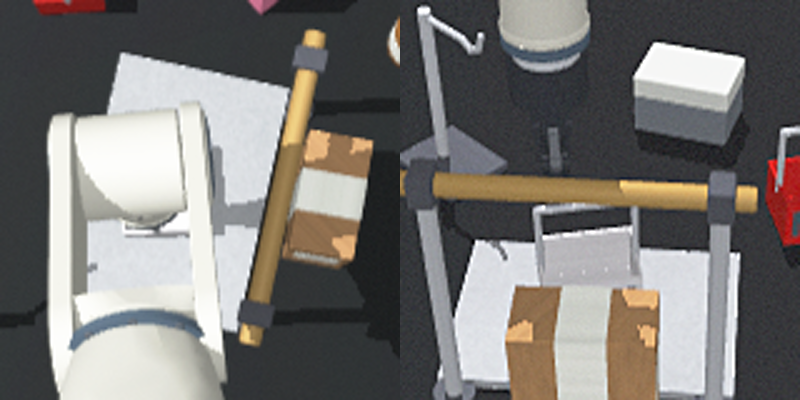

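```bash
python3 - <<'E'
from h import *
for X in [(527,38.7,124),(526.5,39,142),(506.5,39.5,142),(606.5,37,142),(556.5,38.3,142),(527,38.7,250)]:
    p=proj("side",X);print(X,p.round(1),((p-[240,150])*2.5+[400,0]).round(0), proj("top",X).round(1))
E
```

```text
(527, 38.7, 124) [302.1 238.9] [555. 222.] [301.3 253.5]
(526.5, 39, 142) [301.5 233.4] [554. 209.] [300.8 253. ]
(506.5, 39.5, 142) [293.6 234.1] [534. 210.] [300.8 260.3]
(606.5, 37, 142) [333.  230.5] [632. 201.] [300.9 224.2]
(556.5, 38.3, 142) [313.4 232.3] [583. 206.] [300.8 242.2]
(527, 38.7, 250) [299.3 198.9] [548. 122.] [298.7 248.7]
```

```bash
python3 - <<'E'
import cv2,numpy as np
s=cv2.imread("pics/s1.png");t=cv2.imread("pics/t1.png");o=cv2.imread("pics/side0.png")
z=lambda im,x,y:cv2.resize(im[y:y+90,x:x+66],None,fx=6,fy=6,interpolation=cv2.INTER_CUBIC)
cv2.imwrite("pics/z1.png",np.hstack([z(s,280,185),z(t,270,205)]))
E
```

```text
(no output)
```

View pics/z1.png

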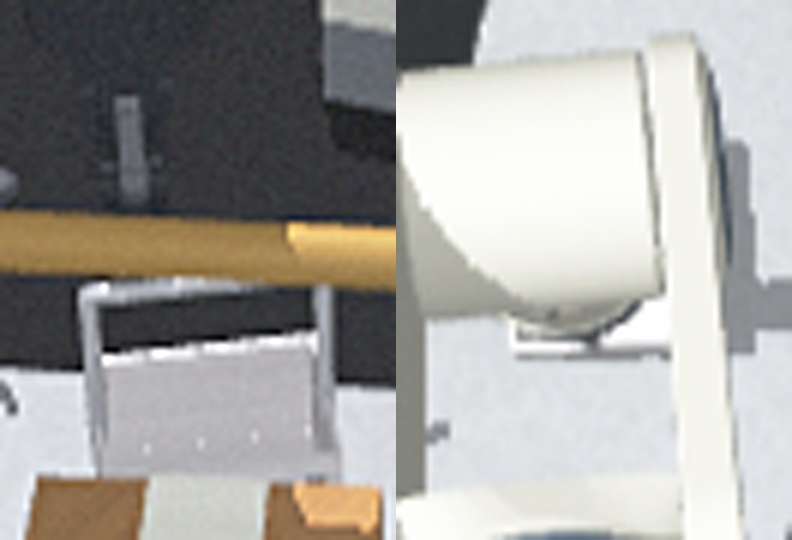

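```bash
python3 - <<'E'
from h import *
import cv2
u=np.array([np.cos(1.109),np.sin(1.109),0])
for z in (199,212,230,260):
  print(z,[proj("side",np.array([277.4,560,z])+k*u).round(0).tolist() for k in(-43,0,43)])
o=cv2.imread("pics/side0.png")
cv2.imwrite("pics/z2.png",cv2.resize(o[50:130,160:240],None,fx=7,fy=7,interpolation=cv2.INTER_CUBIC))
E
```

```text
199 [[199.0, 130.0], [205.0, 124.0], [212.0, 117.0]]
212 [[198.0, 126.0], [205.0, 120.0], [211.0, 114.0]]
230 [[197.0, 121.0], [204.0, 115.0], [210.0, 109.0]]
260 [[195.0, 112.0], [202.0, 106.0], [208.0, 100.0]]
```

View pics/z2.png

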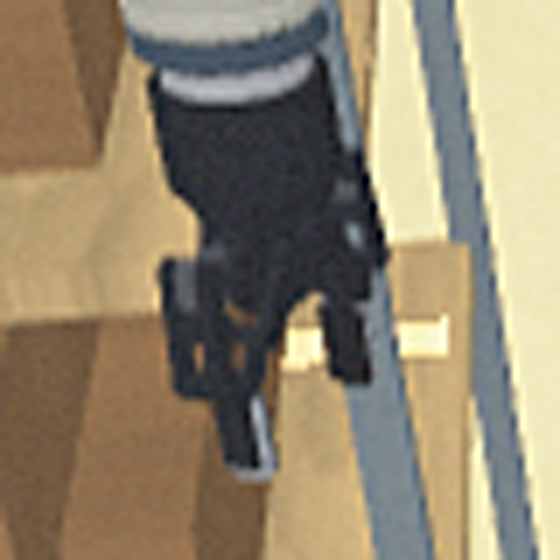

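The open fingertips sit about 9 px higher in the first side picture (195,117 and 210,104) than the reported TCP implies. The real tips are therefore some 30 mm short of it, and the fingers closed above the bar. I'll open, go lower and close again.

```bash

python3 -m creep '[{"x":0,"y":0,"z":-15,"rx":0,"ry":0,"rz":0,"hand":60},{"x":0,"y":0,"z":-10,"rx":0,"ry":0,"rz":0,"hand":60},{"x":0,"y":0,"z":0,"rx":0,"ry":0,"rz":0,"hand":60},{"x":0,"y":0,"z":0,"rx":0,"ry":0,"rz":0,"hand":60},{"x":0,"y":0,"z":0,"rx":0,"ry":0,"rz":0,"hand":60},{"x":0,"y":0,"z":15,"rx":0,"ry":0,"rz":0,"hand":60},{"x":0,"y":0,"z":20,"rx":0,"ry":0,"rz":0,"hand":60},{"x":0,"y":0,"z":15,"rx":0,"ry":0,"rz":0,"hand":60},{"x":0,"y":0,"z":8,"rx":0,"ry":0,"rz":0,"hand":60},{"x":0,"y":0,"z":0,"rx":0,"ry":0,"rz":0,"hand":60}]'
python3 -m creep '[{"x":0,"y":0,"z":0,"rx":0,"ry":0,"rz":0,"hand":0},{"x":0,"y":0,"z":0,"rx":0,"ry":0,"rz":0,"hand":0},{"x":0,"y":0,"z":0,"rx":0,"ry":0,"rz":0,"hand":0},{"x":0,"y":0,"z":0,"rx":0,"ry":0,"rz":0,"hand":0},{"x":0,"y":0,"z":0,"rx":0,"ry":0,"rz":0,"hand":0},{"x":0,"y":0,"z":0,"rx":0,"ry":0,"rz":0,"hand":0}]' 50
```

```text
clock: 5.7
eef_pos: [526.8, 38.7, 90.4]
tcp_rot: [-3.141, -0.001, 3.114]
contact_force: [-0.1, 0.2, 0.2]
opening: 0.703
grasp_force: 0.0
clock: 6.45
eef_pos: [527.2, 38.8, 91.3]
tcp_rot: [3.142, 0.0, 3.114]
contact_force: [-0.6, -0.2, 4.3]
opening: 0.066
grasp_force: 49.0
```

```bash

python3 -m creep '[{"x":0,"y":0,"z":-10,"rx":0,"ry":0,"rz":0,"hand":0},{"x":0,"y":0,"z":-18,"rx":0,"ry":0,"rz":0,"hand":0},{"x":0,"y":0,"z":-20,"rx":0,"ry":0,"rz":-0.06,"hand":0},{"x":0,"y":0,"z":-20,"rx":0,"ry":0,"rz":-0.1,"hand":0},{"x":0,"y":0,"z":-20,"rx":0,"ry":0,"rz":-0.12,"hand":0},{"x":0,"y":0,"z":-20,"rx":0,"ry":0,"rz":-0.12,"hand":0},{"x":0,"y":0,"z":0,"rx":0,"ry":0,"rz":-0.12,"hand":0},{"x":0,"y":0,"z":0,"rx":0,"ry":0,"rz":-0.09,"hand":0},{"x":0,"y":0,"z":0,"rx":0,"ry":0,"rz":-0.047,"hand":0},{"x":0,"y":0,"z":0,"rx":0,"ry":0,"rz":0,"hand":0}]'
python3 -c "
from h import *
go([482.4,171.8,199],[np.pi,0,3.771])"
```

```text
clock: 7.7
eef_pos: [527.1, 38.7, 199.4]
tcp_rot: [-3.142, -0.0, -2.513]
contact_force: [0.0, 0.7, -2.0]
opening: 0.072
grasp_force: 48.7
clock 7.7 pos [527.1  38.7 199.4] rpy [-3.142 -0.    -2.513] q [ 0.07  0.2   1.84 -0.    1.1  -2.13] F [ 0.   0.7 -2. ] open 0.07 grip 48.7
turn [-0.    -0.    -0.001] then shift [-42.2 133.9   0.4]
```

```bash

python3 -m creep '[{"x":-3,"y":10,"z":0,"rx":0,"ry":0,"rz":0,"hand":0},{"x":-7,"y":22,"z":0,"rx":0,"ry":0,"rz":0,"hand":0},{"x":-7,"y":22,"z":0,"rx":0,"ry":0,"rz":0,"hand":0},{"x":-7,"y":22,"z":0,"rx":0,"ry":0,"rz":0,"hand":0},{"x":-7,"y":22,"z":0,"rx":0,"ry":0,"rz":0,"hand":0},{"x":-7,"y":22,"z":0,"rx":0,"ry":0,"rz":0,"hand":0},{"x":-4,"y":14,"z":0,"rx":0,"ry":0,"rz":0,"hand":0},{"x":0,"y":0,"z":0,"rx":0,"ry":0,"rz":0,"hand":0}]'
python3 - <<'E'
from rig import *
import cv2,numpy as np
from h import *
t=cv2.cvtColor(grab_frame("top"),cv2.COLOR_RGB2BGR);s=cv2.cvtColor(grab_frame("side"),cv2.COLOR_RGB2BGR)
cv2.imwrite("pics/t2.png",t);cv2.imwrite("pics/s2.png",s)
a=cv2.resize(t[200:320,190:320],None,fx=3,fy=3,interpolation=cv2.INTER_CUBIC)
b=cv2.resize(s[140:260,230:360],None,fx=3,fy=3,interpolation=cv2.INTER_CUBIC)
cv2.imwrite("pics/c2.png",np.hstack([a,b]))
m=np.array([482.4,171.8])+29.3*np.array([.808,.589]);d=np.array([.808,.589])
for k in(-50,0,50):
  p=proj("side",[*(m+k*d),250]);q=proj("top",[*(m+k*d),250]);print(k,((p-[230,140])*3+[390,0]).round(),((q-[190,200])*3).round())
go([482.4,171.8,199],[np.pi,0,3.771])
E
```

```text
clock: 8.7
eef_pos: [481.9, 172.6, 199.1]
tcp_rot: [3.142, -0.0, -2.511]
contact_force: [0.2, -0.3, -1.2]
opening: 0.072
grasp_force: 48.8
-50 [512. 101.] [184. 222.]
0 [556.  78.] [149. 175.]
50 [599.  55.] [114. 129.]
clock 8.8 pos [482.3 171.6 199.1] rpy [-3.141 -0.    -2.512] q [ 0.34  0.18  1.87 -0.    1.09 -1.86] F [-0.1 -0.2 -1.9] open 0.07 grip 48.8
turn [-0. -0.  0.] then shift [-0.2  0.1  0.1]
```

View pics/c2.png

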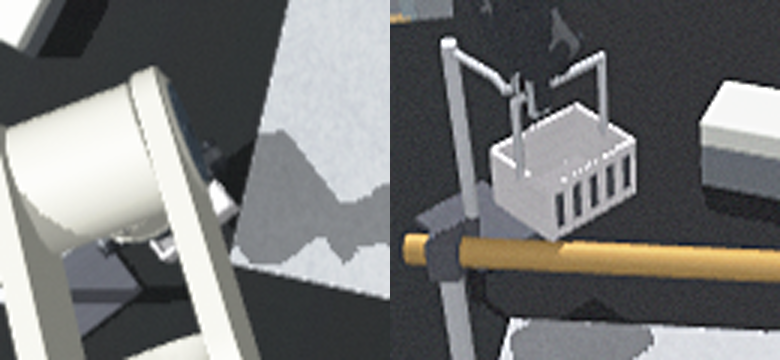

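The side crop shows the basket hanging upright, its bar from about (515,95) to (603,54), close to the prediction. The hook tip at (530,90) lies in line with the opening. I'll move in over the seat and lower.

```bash

python3 -m creep '[{"x":0,"y":8,"z":0,"rx":0,"ry":0,"rz":0,"hand":0},{"x":0,"y":16,"z":0,"rx":0,"ry":0,"rz":0,"hand":0},{"x":0,"y":18,"z":0,"rx":0,"ry":0,"rz":0,"hand":0},{"x":0,"y":18,"z":0,"rx":0,"ry":0,"rz":0,"hand":0},{"x":0,"y":14,"z":0,"rx":0,"ry":0,"rz":0,"hand":0},{"x":0,"y":6,"z":0,"rx":0,"ry":0,"rz":0,"hand":0},{"x":0,"y":0,"z":0,"rx":0,"ry":0,"rz":0,"hand":0},{"x":0,"y":0,"z":10,"rx":0,"ry":0,"rz":0,"hand":0},{"x":0,"y":0,"z":12,"rx":0,"ry":0,"rz":0,"hand":0},{"x":0,"y":0,"z":8,"rx":0,"ry":0,"rz":0,"hand":0},{"x":0,"y":0,"z":4,"rx":0,"ry":0,"rz":0,"hand":0},{"x":0,"y":0,"z":0,"rx":0,"ry":0,"rz":0,"hand":0}]'
```

```text
clock: 10.3
eef_pos: [435.1, 236.3, 164.7]
tcp_rot: [3.141, -0.001, -2.513]
contact_force: [0.5, -0.8, -1.1]
opening: 0.074
grasp_force: 48.8
```

```bash

python3 -m creep '[{"x":0,"y":0,"z":2,"rx":0,"ry":0,"rz":0,"hand":0},{"x":0,"y":0,"z":0,"rx":0,"ry":0,"rz":0,"hand":0}]'
python3 -m creep '[{"x":0,"y":0,"z":2,"rx":0,"ry":0,"rz":0,"hand":0},{"x":0,"y":0,"z":0,"rx":0,"ry":0,"rz":0,"hand":0}]'
python3 -m creep '[{"x":0,"y":0,"z":2,"rx":0,"ry":0,"rz":0,"hand":0},{"x":0,"y":0,"z":0,"rx":0,"ry":0,"rz":0,"hand":0}]'
```

```text
clock: 10.55
eef_pos: [435.3, 236.5, 163.2]
tcp_rot: [-3.142, 0.0, -2.512]
contact_force: [-0.6, -0.3, -0.5]
opening: 0.076
grasp_force: 48.8
clock: 10.8
eef_pos: [435.1, 236.5, 161.0]
tcp_rot: [-3.142, -0.0, -2.512]
contact_force: [-0.4, 0.3, -1.7]
opening: 0.072
grasp_force: 48.8
clock: 11.05
eef_pos: [435.3, 236.6, 159.2]
tcp_rot: [3.142, 0.0, -2.512]
contact_force: [-1.3, 0.1, 0.6]
opening: 0.076
grasp_force: 49.1
```

```bash

python3 -m creep '[{"x":0,"y":0,"z":1,"rx":0,"ry":0,"rz":0,"hand":0},{"x":0,"y":0,"z":0,"rx":0,"ry":0,"rz":0,"hand":0}]'
python3 -m creep '[{"x":0,"y":0,"z":0,"rx":0,"ry":0,"rz":0,"hand":20},{"x":0,"y":0,"z":0,"rx":0,"ry":0,"rz":0,"hand":40},{"x":0,"y":0,"z":0,"rx":0,"ry":0,"rz":0,"hand":60},{"x":0,"y":0,"z":0,"rx":0,"ry":0,"rz":0,"hand":60},{"x":0,"y":0,"z":0,"rx":0,"ry":0,"rz":0,"hand":60},{"x":0,"y":0,"z":-15,"rx":0,"ry":0,"rz":0,"hand":60},{"x":0,"y":0,"z":-30,"rx":0,"ry":0,"rz":0,"hand":60},{"x":0,"y":0,"z":-50,"rx":0,"ry":0,"rz":0,"hand":60},{"x":0,"y":0,"z":-50,"rx":0,"ry":0,"rz":0,"hand":60},{"x":0,"y":0,"z":-50,"rx":0,"ry":0,"rz":0,"hand":60},{"x":0,"y":0,"z":0,"rx":0,"ry":0,"rz":0,"hand":60}]'
python3 - <<'E'
from rig import *
import cv2,numpy as np
s=cv2.cvtColor(grab_frame("side"),cv2.COLOR_RGB2BGR)
cv2.imwrite("pics/s3.png",s)
b=cv2.resize(s[80:260,200:400],None,fx=3,fy=3,interpolation=cv2.INTER_CUBIC)
cv2.imwrite("pics/c3.png",b)
E
```

```text
clock: 11.3
eef_pos: [435.3, 236.7, 158.5]
tcp_rot: [3.141, 0.001, -2.512]
contact_force: [-2.0, -0.7, 5.2]
opening: 0.069
grasp_force: 49.5
clock: 12.68
eef_pos: [436.9, 237.4, 358.4]
tcp_rot: [-3.14, 0.008, -2.512]
contact_force: [0.3, 0.5, -0.4]
opening: 0.7
grasp_force: 0.0
```

View pics/c3.png

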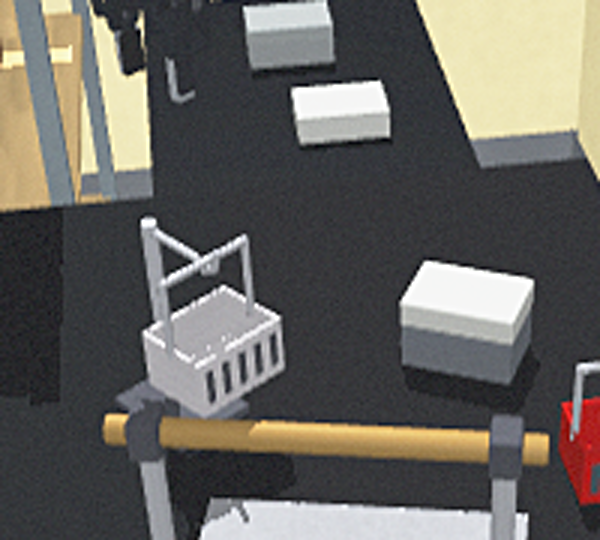

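The crop shows the basket upright on the hook, bar resting at the dip near (210,265), with the gripper clear. Next comes the carton: first I compute its platform coordinates, obstacle positions and the finger-length offset, and turn the tool to the platform's direction.

```bash

python3 -m creep '[{"x":0,"y":0,"z":0,"rx":0,"ry":0,"rz":0.1,"hand":60},{"x":0,"y":0,"z":0,"rx":0,"ry":0,"rz":0.18,"hand":60},{"x":0,"y":0,"z":0,"rx":0,"ry":0,"rz":0.18,"hand":60},{"x":0,"y":0,"z":0,"rx":0,"ry":0,"rz":0.18,"hand":60},{"x":0,"y":0,"z":0,"rx":0,"ry":0,"rz":0.18,"hand":60},{"x":0,"y":0,"z":0,"rx":0,"ry":0,"rz":0.18,"hand":60},{"x":0,"y":0,"z":0,"rx":0,"ry":0,"rz":0.18,"hand":60},{"x":0,"y":0,"z":0,"rx":0,"ry":0,"rz":0.18,"hand":60},{"x":0,"y":0,"z":0,"rx":0,"ry":0,"rz":0.18,"hand":60},{"x":0,"y":0,"z":0,"rx":0,"ry":0,"rz":0.18,"hand":60},{"x":0,"y":0,"z":0,"rx":0,"ry":0,"rz":0.18,"hand":60},{"x":0,"y":0,"z":0,"rx":0,"ry":0,"rz":0.18,"hand":60},{"x":0,"y":0,"z":0,"rx":0,"ry":0,"rz":0.18,"hand":60},{"x":0,"y":0,"z":0,"rx":0,"ry":0,"rz":0.18,"hand":60},{"x":0,"y":0,"z":0,"rx":0,"ry":0,"rz":0.18,"hand":60}]'
cat >> h.py <<'E'
O=np.array([536.3,-86.4,0]);YAW=1.330
XP=np.array([np.cos(YAW),np.sin(YAW),0]);YP=np.array([-XP[1],XP[0],0])
def W(x,y,z): return O+x*XP+y*YP+np.array([0,0,z])
def P(w): w=np.array(w)-O; return np.array([w@XP,w@YP,w[2]]).round(1)
def ray(n,px,z):
    c=CAL[n];C=-c["R"].T@c["t"];d=c["R"].T@np.linalg.inv(c["K"])@[*px,1];return C+d*(z-C[2])/d[2]
DEL=34
def aim(xp,yp,z,lean):  # real tip at platform coords, tool leaning back by lean (rad)
    Rt=Ro.from_euler("z",YAW)*Ro.from_euler("x",np.pi)*Ro.from_euler("y",lean)
    t=Rt.apply([0,0,1]); go(W(xp,yp,z)+DEL*t,Rt.as_euler("xyz"))
E
python3 - <<'E'
from h import *
print("carton",P([533.5,-153.9,0]))
print("purple side base",[P(ray("side",p,0)) for p in((366,443),(404,446))],"top",[P(ray("top",p,180)) for p in((442,190),(490,195),(487,230),(430,214))])
print("bottle",P(ray("top",(412,177),150)),P(ray("side",(410,366),0)))
print("plate",P(ray("top",(421,331),18)))
d=np.array([-.589,.808,0])
for z in(358,371,385,395,405):
  print(z,[proj("side",np.array([436.9,237.4,z])+k*d).round(1).tolist() for k in(-38,-30,30,38)])
aim(-180,-13,300,0)
E
```

```text
clock: 14.6
eef_pos: [434.5, 236.1, 352.0]
tcp_rot: [-3.14, 0.002, 1.145]
contact_force: [0.7, -0.8, -0.2]
opening: 0.703
grasp_force: 0.0
carton [-66.2 -13.4   0. ]
purple side base [array([-344.5, -145.3,    0. ]), array([-344.2, -220.1,    0. ])] top [array([-219.3, -205.2,  180. ]), array([-347.9, -218.8,  180. ]), array([-356.7, -123.2,  180. ]), array([-200.1, -133.8,  180. ])]
bottle [-136.5 -231.8  150. ] [-155.2 -236.6    0. ]
plate [-264.3  177.8   18. ]
358 [[262.8, 126.9], [260.8, 125.8], [246.1, 118.0], [244.2, 117.0]]
371 [[262.3, 122.1], [260.2, 121.1], [245.4, 113.3], [243.5, 112.3]]
385 [[261.7, 117.0], [259.6, 115.9], [244.7, 108.2], [242.8, 107.2]]
395 [[261.2, 113.2], [259.2, 112.2], [244.2, 104.5], [242.3, 103.5]]
405 [[260.8, 109.4], [258.7, 108.4], [243.7, 100.8], [241.8, 99.8]]
clock 14.6 pos [434.5 236.1 352. ] rpy [-3.140e+00  2.000e-03  1.145e+00] q [0.49 0.03 1.7  0.   1.42 0.92] F [ 0.7 -0.8 -0.2] open 0.7 grip 0.0
turn [-0.002  0.002 -0.185] then shift [-468.9  188.8   86. ]
```

```bash

python3 -m creep '[{"x":0,"y":0,"z":-10,"rx":0,"ry":0,"rz":-0.093,"hand":60},{"x":0,"y":0,"z":-10,"rx":0,"ry":0,"rz":-0.092,"hand":60},{"x":-16,"y":6,"z":0,"rx":0,"ry":0,"rz":0,"hand":60},{"x":-32,"y":13,"z":0,"rx":0,"ry":0,"rz":0,"hand":60},{"x":-35,"y":14,"z":0,"rx":0,"ry":0,"rz":0,"hand":60},{"x":-35,"y":14,"z":0,"rx":0,"ry":0,"rz":0,"hand":60},{"x":-35,"y":14,"z":0,"rx":0,"ry":0,"rz":0,"hand":60},{"x":-35,"y":14,"z":0,"rx":0,"ry":0,"rz":0,"hand":60},{"x":-35,"y":14,"z":0,"rx":0,"ry":0,"rz":0,"hand":60},{"x":-35,"y":14,"z":0,"rx":0,"ry":0,"rz":0,"hand":60},{"x":-35,"y":14,"z":0,"rx":0,"ry":0,"rz":0,"hand":60},{"x":-35,"y":14,"z":0,"rx":0,"ry":0,"rz":0,"hand":60},{"x":-35,"y":14,"z":0,"rx":0,"ry":0,"rz":0,"hand":60},{"x":-35,"y":14,"z":0,"rx":0,"ry":0,"rz":0,"hand":60},{"x":-35,"y":14,"z":0,"rx":0,"ry":0,"rz":0,"hand":60},{"x":-36,"y":16,"z":0,"rx":0,"ry":0,"rz":0,"hand":60},{"x":0,"y":0,"z":0,"rx":0,"ry":0,"rz":0,"hand":60}]'
sed -i 's/^DEL=34/DEL=35/' h.py
python3 -c "
from h import *
aim(-190,-13,300,0);aim(-190,-13,300,.45)"
```

```text
clock: 16.73
eef_pos: [508.5, -266.2, 371.4]
tcp_rot: [-3.139, 0.0, 1.331]
contact_force: [-0.1, -0.0, 0.3]
opening: 0.704
grasp_force: 0.0
clock 16.73 pos [ 508.5 -266.2  371.4] rpy [-3.139  0.     1.331] q [-0.48  0.16  1.52 -0.    1.47 -0.24] F [-0.1 -0.   0.3] open 0.7 grip 0.0
turn [-0.002  0.     0.001] then shift [ -8.8  -2.9 106.4]
clock 16.73 pos [ 508.5 -266.2  371.4] rpy [-3.139  0.     1.331] q [-0.48  0.16  1.52 -0.    1.47 -0.24] F [-0.1 -0.   0.3] open 0.7 grip 0.0
turn [-0.003  0.45   0.   ] then shift [-38.9  -2.9  95.5]
```

```bash

python3 -m creep '[{"x":0,"y":0,"z":0,"rx":0,"ry":0.09,"rz":0,"hand":60},{"x":0,"y":0,"z":0,"rx":0,"ry":0.12,"rz":0,"hand":60},{"x":0,"y":0,"z":0,"rx":0,"ry":0.12,"rz":0,"hand":60},{"x":0,"y":0,"z":0,"rx":0,"ry":0.12,"rz":0,"hand":60},{"x":0,"y":0,"z":0,"rx":0,"ry":0,"rz":0,"hand":60}]'
python3 -c "
from h import *
aim(-150,-13,55,.45)"
```

```text
clock: 17.35
eef_pos: [508.3, -264.3, 371.2]
tcp_rot: [-3.137, -0.452, 1.33]
contact_force: [-0.4, -0.7, -0.6]
opening: 0.703
grasp_force: 0.0
clock 17.35 pos [ 508.3 -264.3  371.2] rpy [-3.137 -0.452  1.33 ] q [-0.73  0.27  1.45  0.39  1.64 -0.51] F [-0.4 -0.7 -0.6] open 0.7 grip 0.0
turn [-0.005 -0.002  0.   ] then shift [-111.    -2.3  332.5]
```

```bash

python3 -m creep '[{"x":-6,"y":-1,"z":20,"rx":0,"ry":0,"rz":0,"hand":60},{"x":-12,"y":-1,"z":36,"rx":0,"ry":0,"rz":0,"hand":60},{"x":-13,"y":0,"z":38,"rx":0,"ry":0,"rz":0,"hand":60},{"x":-13,"y":0,"z":38,"rx":0,"ry":0,"rz":0,"hand":60},{"x":-13,"y":0,"z":38,"rx":0,"ry":0,"rz":0,"hand":60},{"x":-13,"y":0,"z":38,"rx":0,"ry":0,"rz":0,"hand":60},{"x":-13,"y":0,"z":38,"rx":0,"ry":0,"rz":0,"hand":60},{"x":-12,"y":0,"z":38,"rx":0,"ry":0,"rz":0,"hand":60},{"x":-10,"y":0,"z":30,"rx":0,"ry":0,"rz":0,"hand":60},{"x":-6,"y":0,"z":18,"rx":0,"ry":0,"rz":0,"hand":60},{"x":0,"y":0,"z":0,"rx":0,"ry":0,"rz":0,"hand":60}]'
python3 -c "
from h import *
aim(-110,-13,55,.45);aim(-67,-13,55,.45)"
```

```text
clock: 18.73
eef_pos: [517.7, -218.9, 25.4]
tcp_rot: [-3.14, -0.45, 1.336]
contact_force: [-0.4, 0.2, -0.2]
opening: 0.701
grasp_force: 0.0
clock 18.73 pos [ 517.7 -218.9   25.4] rpy [-3.14  -0.45   1.336] q [-0.67  0.59  1.8   0.48  1.01 -0.75] F [-0.4  0.2 -0.2] open 0.7 grip 0.0
turn [-0.004 -0.     0.005] then shift [33.7 -0.5 18.4]
clock 18.73 pos [ 517.7 -218.9   25.4] rpy [-3.14  -0.45   1.336] q [-0.67  0.59  1.8   0.48  1.01 -0.75] F [-0.4  0.2 -0.2] open 0.7 grip 0.0
turn [-0.004 -0.     0.005] then shift [72.4 -0.5 37.1]
```

```bash

python3 -m creep '[{"x":7,"y":0,"z":3.4,"rx":0,"ry":0,"rz":0,"hand":60},{"x":7,"y":0,"z":3.4,"rx":0,"ry":0,"rz":0,"hand":60},{"x":6,"y":0,"z":2.9,"rx":0,"ry":0,"rz":0,"hand":60},{"x":4,"y":0,"z":1.9,"rx":0,"ry":0,"rz":0,"hand":60},{"x":0,"y":0,"z":0,"rx":0,"ry":0,"rz":0,"hand":60}]'
for i in 1 2 3; do :; done
python3 -m creep '[{"x":3.6,"y":0,"z":1.7,"rx":0,"ry":0,"rz":0,"hand":60}]'
python3 -m creep '[{"x":3.6,"y":0,"z":1.7,"rx":0,"ry":0,"rz":0,"hand":60}]'
python3 -m creep '[{"x":3.6,"y":0,"z":1.7,"rx":0,"ry":0,"rz":0,"hand":60}]'
python3 -m creep '[{"x":3.6,"y":0,"z":1.7,"rx":0,"ry":0,"rz":0,"hand":60}]'
python3 - <<'E'
from rig import *
import cv2
from h import *
aim(-84,-13,55,.45)
t0=cv2.imread("pics/top0.png");t=cv2.cvtColor(grab_frame("top"),cv2.COLOR_RGB2BGR);cv2.imwrite("pics/t4.png",t)
for im in(t0,t):
    h=cv2.cvtColor(im,cv2.COLOR_BGR2HSV);m=(h[...,0]>5)&(h[...,0]<18)&(h[...,1]>90)&(h[...,2]>60)
    m[:215]=0;m[285:]=0;m[:,:350]=0;m[:,400:]=0
    print({r:(np.where(m[r])[0].min(),np.where(m[r])[0].max()) for r in range(224,272,4) if m[r].any()})
E
```

```text
clock: 19.35
eef_pos: [524.5, -193.7, 26.0]
tcp_rot: [3.141, -0.45, 1.336]
contact_force: [0.1, -0.4, -0.6]
opening: 0.702
grasp_force: 0.0
clock: 19.48
eef_pos: [525.4, -190.3, 25.9]
tcp_rot: [3.141, -0.45, 1.336]
contact_force: [-0.5, -0.7, 0.8]
opening: 0.705
grasp_force: 0.0
clock: 19.6
eef_pos: [526.3, -186.2, 25.9]
tcp_rot: [-3.142, -0.45, 1.335]
contact_force: [-0.3, 0.3, 0.5]
opening: 0.7
grasp_force: 0.0
clock: 19.73
eef_pos: [527.2, -182.2, 25.9]
tcp_rot: [-3.142, -0.45, 1.336]
contact_force: [0.1, 0.2, -0.1]
opening: 0.702
grasp_force: 0.0
clock: 19.85
eef_pos: [528.1, -178.4, 25.9]
tcp_rot: [-3.142, -0.45, 1.336]
contact_force: [-1.4, -1.4, -0.4]
opening: 0.703
grasp_force: 0.8
clock 19.85 pos [ 528.1 -178.4   25.9] rpy [-3.142 -0.45   1.336] q [-0.6   0.57  1.84  0.51  0.97 -0.72] F [-1.4 -1.4 -0.4] open 0.7 grip 0.8
turn [-0.003  0.     0.005] then shift [19.2 -0.9 12. ]
{224: (np.int64(363), np.int64(378)), 228: (np.int64(361), np.int64(388)), 232: (np.int64(360), np.int64(388)), 236: (np.int64(359), np.int64(387)), 240: (np.int64(384), np.int64(386)), 256: (np.int64(357), np.int64(370)), 260: (np.int64(354), np.int64(383)), 264: (np.int64(354), np.int64(382)), 268: (np.int64(353), np.int64(381))}
{224: (np.int64(362), np.int64(378)), 228: (np.int64(361), np.int64(388)), 232: (np.int64(360), np.int64(387)), 236: (np.int64(359), np.int64(387)), 240: (np.int64(384), np.int64(386)), 256: (np.int64(356), np.int64(370)), 260: (np.int64(354), np.int64(382)), 264: (np.int64(353), np.int64(381)), 268: (np.int64(353), np.int64(381))}
```

```bash

python3 -m creep '[{"x":2.7,"y":0,"z":1.3,"rx":0,"ry":0,"rz":0,"hand":60},{"x":2.7,"y":0,"z":1.3,"rx":0,"ry":0,"rz":0,"hand":60},{"x":2.7,"y":0,"z":1.3,"rx":0,"ry":0,"rz":0,"hand":60},{"x":2.7,"y":0,"z":1.3,"rx":0,"ry":0,"rz":0,"hand":60},{"x":2.7,"y":0,"z":1.3,"rx":0,"ry":0,"rz":0,"hand":60},{"x":2.7,"y":0,"z":1.3,"rx":0,"ry":0,"rz":0,"hand":60},{"x":2.7,"y":0,"z":1.3,"rx":0,"ry":0,"rz":0,"hand":60},{"x":2.7,"y":0,"z":1.3,"rx":0,"ry":0,"rz":0,"hand":60},{"x":0,"y":0,"z":0,"rx":0,"ry":0,"rz":0,"hand":60}]'
cat > edge.py <<'E'
from rig import *
import cv2,sys
from h import *
t0=cv2.imread("pics/top0.png");t=cv2.cvtColor(grab_frame("top"),cv2.COLOR_RGB2BGR);cv2.imwrite(sys.argv[1],t)
def edge(im):
    h=cv2.cvtColor(im,cv2.COLOR_BGR2HSV);m=(h[...,0]>5)&(h[...,0]<18)&(h[...,1]>90)&(h[...,2]>60)
    m[:,:330]=0;m[:,400:]=0
    return [P(ray("top",(np.where(m[r])[0].max()+.5,r),180)) for r in (228,232,236,260,264) if m[r].any()]
a,b=edge(t0),edge(t)
print(*a);print(*b)
E
python3 edge.py pics/t5.png; python3 -c "
from h import *
aim(-80,-13,55,.45)"
```

```text
clock: 21.02
eef_pos: [533.7, -154.9, 26.0]
tcp_rot: [-3.141, -0.45, 1.336]
contact_force: [0.7, -0.4, -0.6]
opening: 0.7
grasp_force: 0.3
[-98.7 -73.  180. ] [-100.9  -62.4  180. ] [-100.4  -51.2  180. ] [-102.8   14.2  180. ] [-102.3   25.2  180. ]
[-75.2 -67.9 180. ] [-74.7 -56.7 180. ] [-76.9 -46.1 180. ] [-76.8  19.8 180. ] [-76.3  30.9 180. ]
clock 21.07 pos [ 533.6 -154.9   26. ] rpy [-3.141 -0.45   1.336] q [-0.57  0.57  1.86  0.53  0.95 -0.7 ] F [ 0.6 -0.4 -0.1] open 0.7 grip 0.1
turn [-0.003 -0.     0.005] then shift [ 1.  -0.8  3.3]
```

```bash

python3 -m creep '[{"x":1.4,"y":0,"z":0.7,"rx":0,"ry":0,"rz":0,"hand":60},{"x":1.3,"y":0,"z":0.6,"rx":0,"ry":0,"rz":0,"hand":60},{"x":1.3,"y":0,"z":0.6,"rx":0,"ry":0,"rz":0,"hand":60},{"x":0,"y":0,"z":0,"rx":0,"ry":0,"rz":0,"hand":60}]'
python3 edge.py pics/t6.png; python3 -c "
from h import *
aim(-120,-13,55,.45)"
```

```text
clock: 21.58
eef_pos: [534.7, -150.8, 26.0]
tcp_rot: [3.142, -0.45, 1.336]
contact_force: [0.3, -1.8, -1.2]
opening: 0.703
grasp_force: 0.8
[-98.7 -73.  180. ] [-100.9  -62.4  180. ] [-100.4  -51.2  180. ] [-102.8   14.2  180. ] [-102.3   25.2  180. ]
[-72.6 -67.4 180. ] [-72.1 -56.2 180. ] [-71.7 -45.  180. ] [-71.6  21.  180. ] [-71.1  32.  180. ]
clock 21.62 pos [ 534.8 -150.8   26. ] rpy [ 3.142 -0.45   1.336] q [-0.56  0.56  1.86  0.53  0.94 -0.69] F [-0.8 -0.6  0.3] open 0.7 grip 0.8
turn [-0.003 -0.     0.005] then shift [-38.8  -0.9 -15.9]
```

```bash

python3 -m creep '[{"x":-12,"y":0,"z":-5,"rx":0,"ry":0,"rz":0,"hand":60},{"x":-20,"y":0,"z":-8,"rx":0,"ry":0,"rz":0,"hand":60},{"x":-20,"y":0,"z":-8,"rx":0,"ry":0,"rz":0,"hand":60},{"x":-20,"y":0,"z":-25,"rx":0,"ry":0.05,"rz":0,"hand":60},{"x":0,"y":0,"z":-40,"rx":0,"ry":0.1,"rz":0,"hand":60},{"x":0,"y":0,"z":-40,"rx":0,"ry":0.1,"rz":0,"hand":60},{"x":0,"y":0,"z":0,"rx":0,"ry":0.08,"rz":0,"hand":60},{"x":0,"y":0,"z":0,"rx":0,"ry":0,"rz":0,"hand":60}]'
python3 -c "
from h import *
aim(-110,-13,142,.78);aim(-60,-13,142,.78)"; python3 edge.py pics/t7.png
```

```text
clock: 22.62
eef_pos: [504.0, -276.1, 103.0]
tcp_rot: [-3.14, -0.78, 1.331]
contact_force: [-0.6, -0.2, 0.1]
opening: 0.7
grasp_force: 0.0
clock 22.62 pos [ 504.  -276.1  103. ] rpy [-3.14  -0.78   1.331] q [-0.88  0.68  1.61  0.61  1.43 -0.91] F [-0.6 -0.2  0.1] open 0.7 grip 0.0
turn [-0.003 -0.     0.001] then shift [85.7 -0.9 64.9]
clock 22.62 pos [ 504.  -276.1  103. ] rpy [-3.14  -0.78   1.331] q [-0.88  0.68  1.61  0.61  1.43 -0.91] F [-0.6 -0.2  0.1] open 0.7 grip 0.0
turn [-0.003 -0.     0.001] then shift [121.2  -0.9 100.1]
[-98.7 -73.  180. ] [-100.9  -62.4  180. ] [-100.4  -51.2  180. ] [-102.8   14.2  180. ] [-102.3   25.2  180. ]
[-72.6 -67.4 180. ] [-72.1 -56.2 180. ] [-71.7 -45.  180. ] [-71.6  21.  180. ] [-71.1  32.  180. ]
```

```bash

python3 -m creep '[{"x":14,"y":-1,"z":10,"rx":0,"ry":0,"rz":0,"hand":60},{"x":22,"y":0,"z":17,"rx":0,"ry":0,"rz":0,"hand":60},{"x":22,"y":0,"z":17,"rx":0,"ry":0,"rz":0,"hand":60},{"x":18,"y":0,"z":14,"rx":0,"ry":0,"rz":0,"hand":60},{"x":10,"y":0,"z":7,"rx":0,"ry":0,"rz":0,"hand":60},{"x":4,"y":0,"z":4,"rx":0,"ry":0,"rz":0,"hand":60},{"x":4,"y":0,"z":4,"rx":0,"ry":0,"rz":0,"hand":60},{"x":4,"y":0,"z":4,"rx":0,"ry":0,"rz":0,"hand":60},{"x":4,"y":0,"z":4,"rx":0,"ry":0,"rz":0,"hand":60},{"x":4,"y":0,"z":4,"rx":0,"ry":0,"rz":0,"hand":60},{"x":4,"y":0,"z":4,"rx":0,"ry":0,"rz":0,"hand":60},{"x":4,"y":0,"z":4,"rx":0,"ry":0,"rz":0,"hand":60},{"x":4,"y":0,"z":4,"rx":0,"ry":0,"rz":0,"hand":60},{"x":4,"y":0,"z":4,"rx":0,"ry":0,"rz":0,"hand":60},{"x":4,"y":0,"z":4,"rx":0,"ry":0,"rz":0,"hand":60}]'
python3 -c "
from h import *
aim(-8,-13,142,.78)"; python3 edge.py pics/t8.png
```

```text
clock: 24.55
eef_pos: [542.5, -114.5, 118.3]
tcp_rot: [3.141, -0.78, 1.336]
contact_force: [-0.6, -1.1, 1.3]
opening: 0.702
grasp_force: 0.5
clock 24.55 pos [ 542.5 -114.5  118.3] rpy [ 3.141 -0.78   1.336] q [-0.66  0.56  1.8   0.74  1.27 -0.83] F [-0.6 -1.1  1.3] open 0.7 grip 0.5
turn [-0.004 -0.     0.004] then shift [29.4  0.3 30.7]
[-98.7 -73.  180. ] [-100.9  -62.4  180. ] [-100.4  -51.2  180. ] [-102.8   14.2  180. ] [-102.3   25.2  180. ]
[-54.2 -63.4 180. ] [-51.2 -51.7 180. ] [-48.1 -39.9 180. ] [-45.6  26.6 180. ] [-60.7  34.3 180. ]
```

```bash

python3 -m creep '[{"x":4,"y":0,"z":4,"rx":0,"ry":0,"rz":0,"hand":60},{"x":4,"y":0,"z":4,"rx":0,"ry":0,"rz":0,"hand":60},{"x":4,"y":0,"z":4,"rx":0,"ry":0,"rz":0,"hand":60},{"x":4,"y":0,"z":4,"rx":0,"ry":0,"rz":0,"hand":60},{"x":4,"y":0,"z":4,"rx":0,"ry":0,"rz":0,"hand":60},{"x":4,"y":0,"z":4,"rx":0,"ry":0,"rz":0,"hand":60},{"x":4,"y":0,"z":4,"rx":0,"ry":0,"rz":0,"hand":60},{"x":4,"y":0,"z":4,"rx":0,"ry":0,"rz":0,"hand":60},{"x":0,"y":0,"z":0,"rx":0,"ry":0,"rz":0,"hand":60}]'
python3 -c "
from h import *
aim(-8,-13,142,.78)"; python3 edge.py pics/t9.png
```

```text
clock: 25.72
eef_pos: [552.8, -70.4, 118.0]
tcp_rot: [-3.141, -0.78, 1.336]
contact_force: [-0.2, -0.6, 0.3]
opening: 0.703
grasp_force: 0.0
clock 25.73 pos [552.8 -70.4 118. ] rpy [-3.141 -0.78   1.336] q [-0.59  0.54  1.84  0.78  1.22 -0.81] F [-0.2 -0.6  0.3] open 0.7 grip 0.0
turn [-0.004 -0.     0.004] then shift [-2.6  0.8 -1.4]
[-98.7 -73.  180. ] [-100.9  -62.4  180. ] [-100.4  -51.2  180. ] [-102.8   14.2  180. ] [-102.3   25.2  180. ]
[-30.6 -58.3 180. ] [ -1.4 -40.9 180. ] [-42.9 -38.8 180. ] [-27.4  30.6 180. ] [-32.2  40.5 180. ]
```

```bash

python3 -m creep '[{"x":-10,"y":0,"z":-10,"rx":0,"ry":0,"rz":0,"hand":60},{"x":-20,"y":0,"z":-20,"rx":0,"ry":0,"rz":0,"hand":60},{"x":-20,"y":0,"z":-20,"rx":0,"ry":0,"rz":0,"hand":60},{"x":-20,"y":0,"z":-20,"rx":0,"ry":0,"rz":0,"hand":60},{"x":0,"y":0,"z":-30,"rx":0,"ry":0,"rz":0,"hand":60},{"x":0,"y":0,"z":-40,"rx":0,"ry":0,"rz":0,"hand":60},{"x":0,"y":0,"z":-40,"rx":0,"ry":0,"rz":0,"hand":60},{"x":0,"y":0,"z":0,"rx":0,"ry":0,"rz":0,"hand":60}]'
python3 - <<'E'
from rig import *
import cv2,numpy as np
t=cv2.cvtColor(grab_frame("top"),cv2.COLOR_RGB2BGR);s=cv2.cvtColor(grab_frame("side"),cv2.COLOR_RGB2BGR)
cv2.imwrite("pics/t10.png",t);cv2.imwrite("pics/s10.png",s)
a=cv2.resize(t[170:330,190:390],None,fx=2,fy=2,interpolation=cv2.INTER_CUBIC)
b=cv2.resize(s[140:340,220:400],None,fx=2.2,fy=2.2,interpolation=cv2.INTER_CUBIC)
o=np.zeros((440,800,3),np.uint8);o[:320,:400]=a;o[:b.shape[0],402:402+b.shape[1]]=b
cv2.imwrite("pics/c10.png",o)
E
```

```text
clock: 26.78
eef_pos: [512.1, -245.9, 198.3]
tcp_rot: [3.137, -0.777, 1.337]
contact_force: [0.3, 1.1, 0.5]
opening: 0.702
grasp_force: 0.0
```

View pics/c10.png

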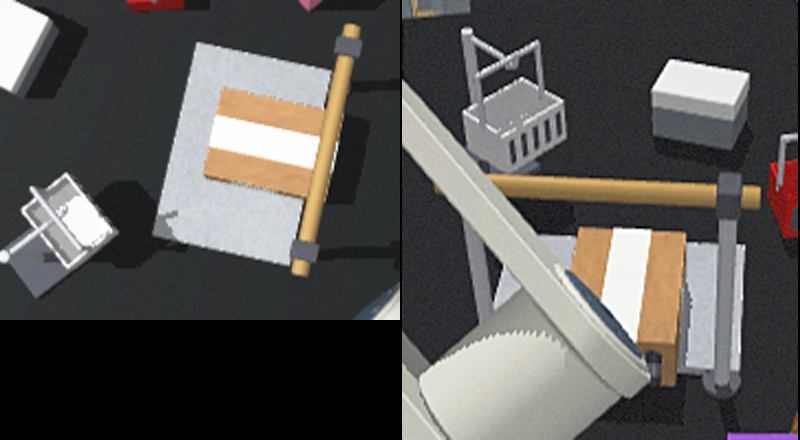

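The carton lies flat and square on the platform, its top end between crop (222,88) and (206,178), and the basket still hangs on the hook. I'll check the numbers, then hand in.

```bash
python3 - <<'E'
from h import *
print(*[P(ray("top",(190+x/2,170+y/2),82)) for x,y in((222,88),(206,178),(330,107),(309,196))])
from rig import sense
s=sense();print(s["contact_force"].round(1),s["clock"])
E
```

```text
[148.  -76.2  82. ] [142.   55.9  82. ] [-10.  -81.9  82. ] [-7.1 49.8 82. ]
[-0.1  0.4 -0.1] 26.875
```

```bash
python3 -c "
from rig import *
print(sign_off())"
```

```text
the job is handed in; nothing more can be done
None
```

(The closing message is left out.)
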